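# Hold the hardness gauge on a mosaic's test pad

## Task

Check that the cement of the mosaic in the wooden tray has set: first slide the clear hand-rest bridge along the tray, by its blue handle, right up to the stop at the far end from where it stands, so that the yellow test pad is uncovered. Then lift the orange hardness gauge out of its stand and press it gently, upright, onto the red dot of the test pad until its spring plunger is about half-way in, touching nothing but the pad. Finish while still holding it there steadily at that pressure; leave the other things on the table where they are.

Things in the scene. Friction and masses are not known exactly. Their poses are not given: they have to be found in the camera images.
- tray: Fixed wooden tray 300 (its x) x 340 (its y) x 60 mm high, walls 18 mm thick, filled to 45 mm height with hard grey cement with shards let in. Origin: centre of its underside, z up. It stands at a different place and yaw each time.
- bridge (a joint): Hand-rest bridge: clear deck 90 mm wide (tray's y) on dark runners, lying across the tray in its x, deck top 76 mm above the table. Captive; slides only along the tray's +y (to the robot's left) with about 2 N friction and stays where left. Value in m: 0 at the tray's -y end, 0.20 at the stop at the +y end. Starts at 0 to 0.04, over the test pad.
- bridge_handle (a point): On the middle line of the bridge's blue block handle, 118 mm above the table and level with the block's top. The block is 60 mm (tray's x) x 30 mm (tray's y), standing 42 mm above the deck: pinch it from above with the fingers closing along the tray's y. Axes as the tray's.
- pad: Fixed round yellow test pad, 40 mm diameter, 4 mm thick, on the cement bed near the tray's -y end, a red dot of 20 mm diameter in its centre. Origin: centre of its underside, on the bed at 45 mm height; its flat level top is 49 mm above the table.
- stand: Fixed wooden block 76 x 76 x 65 mm with an upright blind hole of 25 mm diameter, 60 mm deep, in its centre; the gauge stands in it. Origin: centre of its underside, z up.
- gauge: Loose gauge, 0.10 to 0.20 kg, nose down in the stand. Origin: centre of the underside of its black collar (36 x 36 x 6 mm), on the stand's top 65 mm above the table; z up the gauge, x and y square to its grip. Orange square grip 24 x 24 mm, 6 to 90 mm above the origin, cap to 96. Below the origin: round nose, diameter 18, to 30 mm; steel plunger to 52 mm.
- plunger (a joint): How far the gauge's spring plunger is pushed in, m: 0 fully out, 0.016 fully in (rigid from there). The spring takes 1.2 N to begin and 0.4 N for each further mm (about 4.4 N half-way). It moves along the gauge's axis.
- gauge_tip (a point): Centre of the flat steel end (10 mm diameter) of the plunger; 52 mm below the gauge's origin on its axis when the plunger is out.
- roll: Bystander: paper towel roll, 110 mm diameter, 230 mm high, standing to the left. Origin: centre of its underside.
- tub: Bystander: cardboard tub, about 84 mm wide, 100 mm high, to the right. Origin: centre of its underside.
- jar: Bystander: amber jar, 66 mm diameter, 85 mm high, to the right. Origin: centre of its underside.
- brush: Bystander: brush lying to the left of the tray, roughly along x. Origin on the table near its middle.
- scraper: Bystander: flat scraper lying to the right of the tray, roughly along x. Origin on the table near its middle.
- dish: Bystander: white bowl, 120 mm wide, 40 mm high, near the robot on the left. Origin: centre of its underside.
Not all that is in view belongs to the job. What is meant by the gauge is not purple, and is the smaller of those in its own colour.

How it is judged:
On the way, in this order (a step that is already met when the one before it is completed fails the run):
1. the bridge is slid up to its stop (value of joint bridge above 0.185 m), for 0.2 s.
2. the gauge is lifted clear of its stand by the fingers (height (world z) of gauge_tip above 0.066 m and contact force between gauge and the fingers above 0.5 N and contact force between gauge and stand below 0.1 N), for 0.2 s.
At the end, for the whole second after the job is handed in: For the last second: bridge at 0.185 m or more; gauge in the fingers, still, within 0.10 rad of vertical, tip within 10 mm of the dot's centre, plunger 4 to 12 mm in, 1.5 to 9 N on the pad, gauge not on the tray; loose things within 30 mm of their starts (value of joint bridge above 0.185 m and value of joint plunger between 0.004 and 0.012 m and contact force between gauge and pad between 1.5 and 9 N and horizontal distance between gauge_tip and pad below 0.01 m and angle between gauge's own z axis and vertical below 0.1 rad and height (world z) of gauge above 0.08 m and contact force between gauge and the fingers above 1 N and contact force between gauge and tray below 0.2 N and linear speed of gauge below 0.02 m/s and distance of each of roll, tub, jar, brush, scraper, dish from where it was at the start of the episode below 0.03 m); the arm keeps its last pose, push and grip.
It fails at once if the gauge is pressed hard on the pad (over 20 N) (contact force between gauge and pad above 20 N).
It fails at once if one of the loose things around (paper roll, tub, jar, brush, scraper, dish) is moved by more than 30 mm (distance of any of roll, tub, jar, brush, scraper, dish from where it was at the start of the episode above 0.03 m).
It also fails if it takes over 54 s, if anything falls off the work surface, if the arm or the gripper's body presses on something with over 40 N, if the wrist force passes 120 N, or if a joint passes its speed limit or range.

## Robot

A 7-joint arm with a two-finger parallel gripper is mounted at the origin on the work surface. World frame = base frame: x ahead of the robot, y to its left, z up, the work surface at z = 0. Lengths are in m, angles in rad, forces in N, time in s.
With the tool pointing down it reaches from about 0.425 to 0.95 m from the base axis. Payload 16.7 kg.
Tool frame: the origin (TCP) lies at the very end of the fingers, on their centre line; the grasp point (between the pads) lies 19 mm behind it; z points along the fingers, y is the line along which they close (so a half turn about z gives the same grasp; the last joint's range is limited). The gripper opens to 94 mm and grips with 3 to 60 N. Pads are 16 mm wide; open, the fingers measure 119 mm over their backs; the gripper's body (75 mm by 177 mm) begins 78 mm behind the grasp point.
Start: joints at [-1.494, 0.426, 0.074, 1.606, -0.034, 1.111, -0.067], TCP at [0.152, 0.658, 0.205] pointing down, gripper open.
Joint ranges: [-2.85, 2.85], [-0.5, 2.14], [-1.23, 1.37], [0.21, 2.46], [-1.02, 4.16], [0.16, 2.05], [-2.73, 2.73]. Speed limits (rad/s): [1.89, 1.89, 2.39, 2.39, 3.01, 3.01, 3.01].

## Interface

Orientations are given as a unit quaternion [w, x, y, z].
In Python, from workcell import bot, eyes gives the robot as it stands.
- The arm moves only by the shell command python3 -m handwheel 'ROWS' [FORCE]. ROWS is a JSON list that holds a single list of rows (three levels of brackets), with 1 to 5 rows, each of 5 numbers: the finger opening in m, then dx, dy, dz in units of 100 mm, then a turn about the tool's z in rad; each row shifts and turns the commanded pose from where the row before left it, along the tool's axes as they then stand; what a row does not reach is not made up. A row lasts 1/12 s, in which the tool goes at most 0.0417 m and 0.125 rad, less where a joint would pass 70% of its speed; a pose out of reach is approached as far as the arm can. The fingers move at their own pace and stop on an object; FORCE is the grip in N (left out, the last holds). Time passes only in rows, so rows that do not move let the fingers close. It prints the time, the measured TCP pose, the force, the opening and the grip force at its end. Input that does not fit is refused with a message, and nothing moves.
- bot.observe(): the state, without advancing time (a new reading comes with each control period).
- eyes.get_image(name): name is "scene" or "top" or "wrist"; returns the picture (420x560x3 uint8, red, green, blue); there is no depth.
- eyes.camera_model(name): a dict with "fx", "fy", "cx", "cy" (pixels), "xyz" and "orientation" of the camera in the world; the wrist camera has in their place "tool_from_camera" (4x4, takes a point from camera to tool coordinates, whose origin is the TCP and whose axes are the flange's). Camera axes: x right, y down, z forward; pixel columns grow to the right and rows downward; lengths in m; the calibration is good to about 2 mm. A picture is of the moment at which its call begins: read the wrist's pose just before it. camera_model takes no time and is no camera call.
- bot.close_job(): hands the job in; it is judged then, once.
Trained networks look in the newest picture that a camera, given by its name, has taken for a name from the list of things; names that differ only in an ending like _2 or _b are one class to them, and where a whole thing is asked for, a point or a joint stands for the part that bears it (a point fixed in the world has none). Each returns a list of dicts, best first, with "confidence" (0 to 1); they miss things now and then, are a little off and sometimes report something else, mostly with a low value. They report only what shows in the picture. A call takes as long as a camera call. They do not tell look-alikes from the thing itself.
- eyes.boxes_of(query, camera): "at" ([column, row] in pixels, amid what is visible of it).
- eyes.place_of(query, camera): "at" ([column, row] in pixels: a listed point, or the origin of a listed thing).
The state is a dict: "clock": time; "joint_pos": joint angles; "qvel": joint speeds; "joint_torque": joint torques, N m; "position": TCP position; "ee_rot": TCP orientation; "force": force on the tool from outside, world axes, zero at the start; "moment": the same for the moment, N m; "gripper_width": finger opening in m; "grip_force": force on a finger pad.
Only numpy, scipy, OpenCV 4.12 (cv2) and the standard library are available. Lean on these libraries where they do the work, as an engineer would, in place of code of your own. Each camera call takes 0.05 s, during which the arm holds its last target. There are 200 camera calls.

## Working session

There is one attempt and no reset: what is moved stays moved. The work goes in short steps, Python scripts to look and compute and a shell command to move; the robot and the scene stay as the last step left them, time stands still between calls to the robot, and variables do not carry over. Pictures are saved under pics/ and viewed, at most 10 in all, crops included, and the job is handed in when it is done.

```bash
mkdir -p pics; ls
cat > h.py <<'E'
import numpy as np, cv2
from scipy.spatial.transform import Rotation as R
from workcell import bot, eyes
def q(w): return R.from_quat([w[1],w[2],w[3],w[0]])
def shot(n,f):
    im=eyes.get_image(n); cv2.imwrite('pics/'+f,im[:,:,::-1]); return im
def cam(n):
    m=eyes.camera_model(n)
    if n=='wrist':
        s=bot.observe(); T=np.array(m['tool_from_camera']); r=q(s['ee_rot']).as_matrix()
        return m, r@T[:3,:3], np.array(s['position'])+r@T[:3,3]
    return m, q(m['orientation']).as_matrix(), np.array(m['xyz'])
def ray(n,px,z):
    m,r,o=cam(n)
    d=r@np.array([(px[0]-m['cx'])/m['fx'],(px[1]-m['cy'])/m['fy'],1])
    return o+d*(z-o[2])/d[2]
def proj(n,p):
    m,r,o=cam(n); c=r.T@(np.array(p)-o); return [m['cx']+m['fx']*c[0]/c[2],m['cy']+m['fy']*c[1]/c[2]]
E
python3 - <<'E'
from h import *
s=bot.observe(); print(s['clock'],s['position'],s['ee_rot'],s['gripper_width'])
print(q(s['ee_rot']).as_matrix().round(3))
a=shot('scene','s0.png');b=shot('top','t0.png')
cv2.imwrite('pics/st.png',cv2.resize(np.vstack([a,b])[:,:,::-1],(400,600)))
for n in('top','scene'):
  print(n,eyes.camera_model(n)['xyz'])
  for k,z in(('bridge_handle',.118),('gauge',.065),('tray',0),('stand',0),('pad',.045)):
    for d in eyes.place_of(k,n): print(k,np.round(d['at']),round(d['confidence'],2),ray(n,d['at'],z).round(3))
E
```

```text
pics
0.0 [0.15172042 0.65728825 0.20477989] [-2.28505956e-05  1.13166776e-01  9.93575805e-01 -6.32274248e-04] 0.09354920862787851
[[-0.974  0.225 -0.   ]
 [ 0.225  0.974 -0.001]
 [-0.    -0.001 -1.   ]]
top [0.41466814 0.01459054 1.62980115]
bridge_handle [275. 191.] 0.78 [0.568 0.02  0.118]
gauge [375. 249.] 0.65 [ 0.379 -0.309  0.065]
gauge [406. 207.] 0.57 [ 0.518 -0.419  0.065]
gauge [375. 213.] 0.47 [ 0.497 -0.314  0.065]
tray [251. 193.] 0.67 [0.573 0.105 0.   ]
stand [374. 212.] 0.83 [ 0.503 -0.324  0.   ]
scene [1.0401242  0.46953993 0.96150892]
bridge_handle [277. 216.] 0.97 [0.573 0.028 0.118]
gauge [239. 138.] 0.83 [ 0.38  -0.313  0.065]
gauge [212. 159.] 0.66 [ 0.509 -0.306  0.065]
gauge [189. 146.] 0.56 [ 0.516 -0.408  0.065]
tray [300. 255.] 0.68 [0.569 0.11  0.   ]
stand [217. 172.] 0.65 [ 0.502 -0.306  0.   ]
pad [152. 173.] 0.2 [ 0.663 -0.421  0.045]
```

View pics/t0.png

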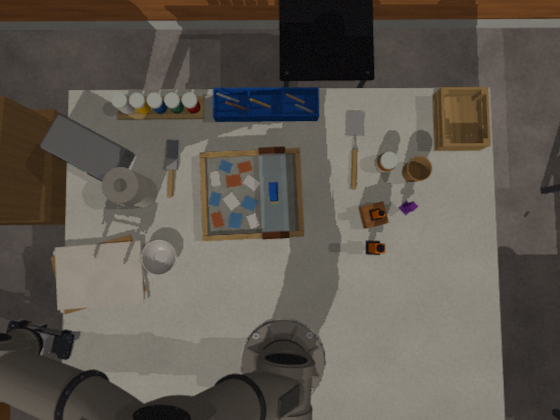

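View pics/s0.png

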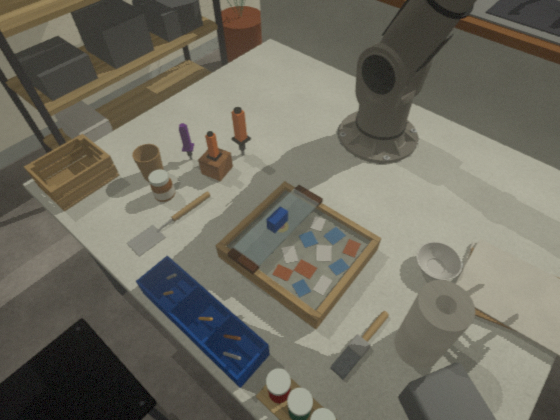

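Scene picture: gauge look-alikes are orange in the stand (212,150), a larger orange one (239,125), and a purple one (186,138). The one in the stand fits: it is orange and the smaller of the two. In the top view the tray spans about (200–303, 150–240), with the handle at (273,191). I'll confirm with one enlarged crop.

Run:
```python
import cv2,numpy as np
a=cv2.imread('pics/s0.png')[95:195,135:265]; b=cv2.imread('pics/t0.png')[140:250,190:430]
a=cv2.resize(a,(390,300),interpolation=cv2.INTER_CUBIC);b=cv2.resize(b,(780,290*780//640//1),interpolation=cv2.INTER_CUBIC)
b=cv2.resize(cv2.imread('pics/t0.png')[140:250,190:430],(624,286),interpolation=cv2.INTER_CUBIC)
o=np.zeros((586,624,3),np.uint8);o[:300,:390]=a;o[300:]=b;cv2.imwrite('pics/c1.png',o)
```

```text
(no output)
```

View pics/c1.png

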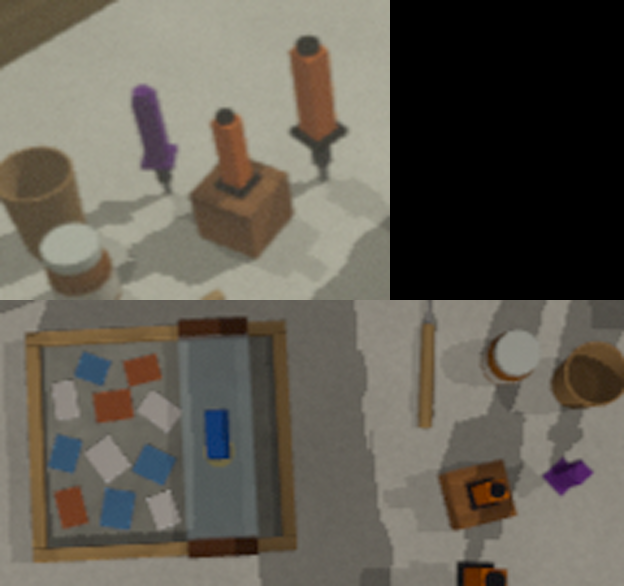

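The crop shows the smaller orange gauge in the stand at (233,150), clear of the larger orange one at (312,90) and the purple one at (150,125). Next, the tray yaw from its corners.

Run:
```python
from h import *
P=[ray('top',p,.06) for p in((200.4,152.7),(299.6,147.7),(303.8,236.2),(203.5,240))]
P=np.array(P);print(P.round(3),P.mean(0))
for i in range(4):
  d=P[i]-P[(i+1)%4];print(np.linalg.norm(d),np.degrees(np.arctan2(d[1],d[0])))
s=bot.observe();r=q(s['ee_rot'])
for k in((.568,.022,.23),(.503,-.309,.23)): print(r.inv().apply(np.array(k)-s['position']))
```

```text
[[ 0.707  0.271  0.06 ]
 [ 0.722 -0.064  0.06 ]
 [ 0.422 -0.074  0.06 ]
 [ 0.413  0.26   0.06 ]] [0.56609866 0.09815139 0.06      ]
0.3358500304790416 92.4627911019855
0.29945893647962474 1.9521892149747209
0.3345755776027822 -88.40283037679912
0.2943956112045484 -177.8011193189893
[-0.54852524 -0.52576238 -0.02452846]
[-0.55964644 -0.86290081 -0.02451166]
```

The manual's scale: shifts go in units of 100 mm. Converting my numbers, -0.027 m is -0.27, -0.026 m is -0.26.

```bash
python3 -m handwheel '[[[0.094,-0.27,-0.26,-0.05,0],[0.094,-0.27,-0.26,-0.05,0],[0.094,-0.27,-0.26,0,0],[0.094,-0.27,-0.26,0,0],[0.094,-0.27,-0.26,0,0]]]'; python3 -m handwheel '[[[0.094,-0.27,-0.26,0,0],[0.094,-0.27,-0.26,0,0],[0.094,-0.27,-0.26,0,0],[0.094,-0.27,-0.26,0,0],[0.094,-0.27,-0.26,0,0]]]'
```

```text
clock: 1.02
position: [0.2548, 0.4991, 0.2156]
ee_rot: [-0.0, 0.113, 0.994, 0.0]
force: [1.5, 0.2, 0.4]
gripper_width: 0.0941
grip_force: 0.0
clock: 1.43
position: [0.3571, 0.342, 0.2158]
ee_rot: [0.0, 0.113, 0.994, 0.0]
force: [0.3, 0.4, 1.3]
gripper_width: 0.0938
grip_force: 0.0
```

In the tool's units: -0.027 m is -0.27, -0.026 m is -0.26.

```bash
python3 -m handwheel '[[[0.094,-0.27,-0.26,0,0],[0.094,-0.27,-0.26,0,0],[0.094,-0.27,-0.26,0,0],[0.094,-0.27,-0.26,0,0],[0.094,-0.27,-0.26,0,0]]]'; python3 -m handwheel '[[[0.094,-0.27,-0.26,0,0],[0.094,-0.27,-0.26,0,0],[0.094,-0.15,-0.15,0,-0.088],[0.094,0,0,0,-0.088],[0.094,0,0,0,-0.088]]]'
python3 - <<'E'
from h import *
s=bot.observe(); im=shot('wrist','w1.png'); print(s['position'],s['ee_rot'])
for k,z in(('bridge_handle',.118),('tray',0),('pad',.045)):
  for d in eyes.place_of(k,'wrist'): print(k,np.round(d['at']),round(d['confidence'],2),ray('wrist',d['at'],z).round(3))
E
```

```text
clock: 1.85
position: [0.4594, 0.1849, 0.2159]
ee_rot: [0.0, 0.113, 0.994, 0.0]
force: [1.5, 1.1, -0.1]
gripper_width: 0.0942
grip_force: 0.0
clock: 2.27
position: [0.5115, 0.1041, 0.2155]
ee_rot: [0.0, -0.019, 1.0, -0.0]
force: [0.0, 0.6, -0.8]
gripper_width: 0.0938
grip_force: 0.0
[0.51151906 0.10414056 0.21553239] [ 1.16857660e-04 -1.92093879e-02  9.99815464e-01 -1.53400176e-04]
bridge_handle [179. 272.] 0.72 [0.568 0.025 0.118]
tray [274. 227.] 0.87 [0.563 0.102 0.   ]
```

View pics/w1.png

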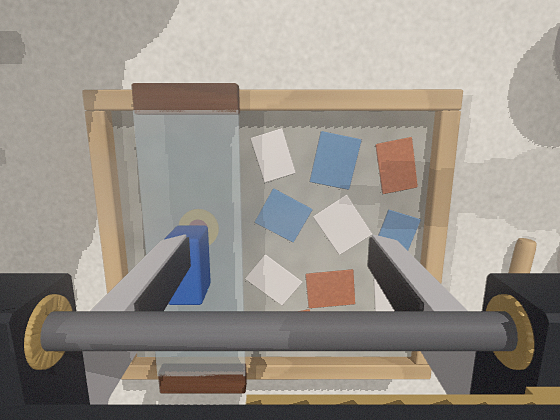

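Wrist view: the blue handle is at (187,265), square to the fingers. The pad shows faintly through the deck at (199,224). The handle measures about (0.569, 0.025) from all three views.

In the tool's units: 0.03 m is 0.3, 0.035 m is 0.35.

```bash
python3 -m handwheel '[[[0.094,-0.18,-0.27,0,0],[0.094,-0.18,-0.27,0.1,0],[0.094,-0.18,-0.27,0.3,0],[0.094,0,0,0.35,0],[0.094,0,0,0.35,0]]]' 30; python3 -m handwheel '[[[0.094,0,0,0.2,0],[0.02,0,0,0,0],[0.02,0,0,0,0],[0.02,0,0,0,0],[0.02,0,0,0,0]]]' 30;  python3 -m handwheel '[[[0.02,0,0,0,0],[0.02,0,0,0,0],[0.02,0,0,0,0]]]'
```

```text
clock: 2.88
position: [0.5678, 0.0269, 0.1064]
ee_rot: [0.001, -0.016, 1.0, -0.0]
force: [-0.2, 0.3, -0.5]
gripper_width: 0.0939
grip_force: 0.0
clock: 3.3
position: [0.5678, 0.0287, 0.089]
ee_rot: [0.001, -0.018, 1.0, 0.0]
force: [-0.2, 0.1, -0.3]
gripper_width: 0.0709
grip_force: 0.0
clock: 3.55
position: [0.5671, 0.0285, 0.088]
ee_rot: [0.001, -0.019, 1.0, 0.0]
force: [0.7, -0.5, 0.7]
gripper_width: 0.0507
grip_force: 0.0
```

```bash
python3 -m handwheel '[[[0.02,0,0,0,0],[0.02,0,0,0,0],[0.02,0,0,0,0],[0.02,0,0,0,0],[0.02,0,0,0,0]]]' 30
```

```text
clock: 3.97
position: [0.5668, 0.0282, 0.0873]
ee_rot: [0.0, -0.019, 1.0, -0.0]
force: [-0.3, -0.8, 2.0]
gripper_width: 0.0297
grip_force: 30.0
```

In the tool's units: 0.035 m is 0.35, 0.025 m is 0.25.

```bash
python3 -m handwheel '[[[0.02,0,0.2,0,0],[0.02,0,0.35,0,0],[0.02,0,0.35,0,0],[0.02,0,0.35,0,0],[0.02,0,0.25,0,0]]]'; python3 -m handwheel '[[[0.02,0,0.06,0,0],[0.02,0,0.05,0,0],[0.02,0,0.05,0,0],[0.02,0,0.03,0,0]]]'
```

```text
clock: 4.38
position: [0.5608, 0.1811, 0.0873]
ee_rot: [-0.0, -0.019, 1.0, 0.0]
force: [1.6, -2.1, 2.7]
gripper_width: 0.0302
grip_force: 30.0
clock: 4.72
position: [0.5601, 0.1977, 0.0873]
ee_rot: [-0.0, -0.019, 1.0, -0.0]
force: [-3.2, -2.0, 7.3]
gripper_width: 0.0297
grip_force: 30.0
```

```bash
python3 -m handwheel '[[[0.02,0,0.03,0,0],[0.02,0,0.02,0,0],[0.02,0,0,0,0]]]'; python3 -m handwheel '[[[0.02,0,0.03,0,0],[0.02,0,0,0,0]]]'
```

```text
clock: 4.97
position: [0.56, 0.2005, 0.0873]
ee_rot: [-0.001, -0.018, 1.0, -0.001]
force: [-3.5, -8.8, 8.9]
gripper_width: 0.0295
grip_force: 30.0
clock: 5.13
position: [0.5601, 0.2006, 0.0872]
ee_rot: [-0.001, -0.017, 1.0, -0.002]
force: [-4.1, -22.8, 12.7]
gripper_width: 0.0299
grip_force: 30.0
```

The force rose to 22 N with no further motion, so the bridge is at its stop. Releasing and rising.

In the tool's units: -0.003 m is -0.03.

```bash
python3 -m handwheel '[[[0.02,0,-0.03,0,0],[0.07,0,0,0,0],[0.07,0,0,0,0],[0.07,0,0,0,0],[0.07,0,0,0,0]]]';python3 -m handwheel '[[[0.07,0,0,0,0],[0.07,0,0,-0.3,0],[0.07,0,0,-0.4,0],[0.07,0,-0.2,-0.4,0],[0.07,0,-0.35,-0.4,0]]]'; python3 -m handwheel '[[[0.094,0,-0.4,0,0],[0.094,0,-0.4,0,0],[0.094,0.25,-0.3,0,0],[0.094,0.25,0,0,0],[0.094,0,0,0,0]]]'
python3 - <<'E'
from h import *
s=bot.observe(); im=shot('wrist','w2.png'); print(s['position'],s['ee_rot'])
for n in('wrist','top'):
 if n=='top': shot('top','t2.png')
 for k,z in(('pad',.045),('bridge_handle',.118)):
  for d in eyes.place_of(k,n): print(n,k,np.round(d['at']),round(d['confidence'],2),ray(n,d['at'],z).round(4))
hs=cv2.cvtColor(im,cv2.COLOR_RGB2HSV)
m=((hs[...,0]<6)|(hs[...,0]>174))&(hs[...,1]>170)&(hs[...,2]>60)
n,l,st,c=cv2.connectedComponentsWithStats(m.astype(np.uint8))
for i in range(1,n):
  if st[i,4]>60: print(st[i],c[i],ray('wrist',c[i],.049))
E
```

```text
clock: 5.55
position: [0.5602, 0.2026, 0.0871]
ee_rot: [-0.0, -0.019, 1.0, 0.0]
force: [-0.7, 0.8, -0.2]
gripper_width: 0.0529
grip_force: 0.0
clock: 5.97
position: [0.562, 0.1581, 0.228]
ee_rot: [0.0, -0.02, 1.0, 0.0]
force: [1.9, 0.2, 0.5]
gripper_width: 0.0697
grip_force: 0.0
clock: 6.38
position: [0.5128, 0.0419, 0.2258]
ee_rot: [-0.001, -0.017, 1.0, 0.0]
force: [1.3, 0.7, 1.6]
gripper_width: 0.0935
grip_force: 0.0
[0.51281984 0.04191264 0.2257989 ] [-7.06002461e-04 -1.65659870e-02  9.99862418e-01  4.64044857e-04]
wrist pad [259. 226.] 0.89 [0.5569 0.0257 0.045 ]
wrist bridge_handle [458. 269.] 0.97 [0.5671 0.2009 0.118 ]
top bridge_handle [223. 193.] 0.93 [0.565  0.1894 0.118 ]
```

View pics/w2.png

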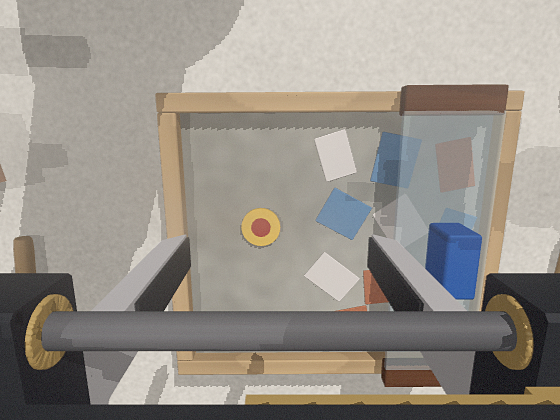

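Wrist view: the bridge is at the far end, and the uncovered pad with its red dot is at (260,228). Now over to the stand.

In the tool's units: -0.034 m is -0.34, -0.009 m is -0.09.

```bash
python3 -m handwheel '[[[0.094,0.05,-0.34,-0.09,0],[0.094,0.05,-0.34,-0.09,0],[0.094,0.05,-0.34,-0.09,0],[0.094,0.05,-0.34,-0.09,0],[0.094,0.05,-0.34,-0.09,0]]]'; python3 -m handwheel '[[[0.094,0.05,-0.34,0,0],[0.094,0.05,-0.34,0,0],[0.094,0.05,-0.34,0,0],[0.094,0.05,-0.34,0,0],[0.094,0.05,-0.34,0,0]]]';python3 -m handwheel '[[[0.094,0,0,0,0]]]'
python3 - <<'E'
from h import *
s=bot.observe(); im=shot('wrist','w3.png'); print(s['position'],s['ee_rot'],s['joint_pos'])
for k,z in(('gauge',.065),('stand',0),('gauge_tip',.013)):
  for d in eyes.place_of(k,'wrist'): print(k,np.round(d['at']),round(d['confidence'],2),ray('wrist',d['at'],z).round(4))
E
```

```text
clock: 7.1
position: [0.4976, -0.1277, 0.2713]
ee_rot: [0.0, -0.019, 1.0, -0.0]
force: [0.7, -0.1, 0.8]
gripper_width: 0.0937
grip_force: 0.0
clock: 7.52
position: [0.479, -0.2987, 0.2708]
ee_rot: [-0.0, -0.019, 1.0, -0.0]
force: [0.6, 1.0, 0.2]
gripper_width: 0.0942
grip_force: 0.0
clock: 7.6
position: [0.4772, -0.3035, 0.271]
ee_rot: [-0.0, -0.016, 1.0, -0.002]
force: [-1.7, 0.3, -0.0]
gripper_width: 0.0938
grip_force: 0.0
[ 0.47724658 -0.30345499  0.27096196] [-3.89986075e-04 -1.56808941e-02  9.99875684e-01 -1.60408800e-03] [-0.19950607  0.23379096  0.77998719  1.81033128 -0.17465153  1.16797872
  2.23773254]
gauge [270. 202.] 0.72 [ 0.4991 -0.307   0.065 ]
gauge [178. 214.] 0.69 [ 0.5154 -0.4089  0.065 ]
gauge [289.  92.] 0.66 [ 0.383  -0.2914  0.065 ]
gauge [233. 314.] 0.35 [ 0.6364 -0.3472  0.065 ]
```

View pics/w3.png

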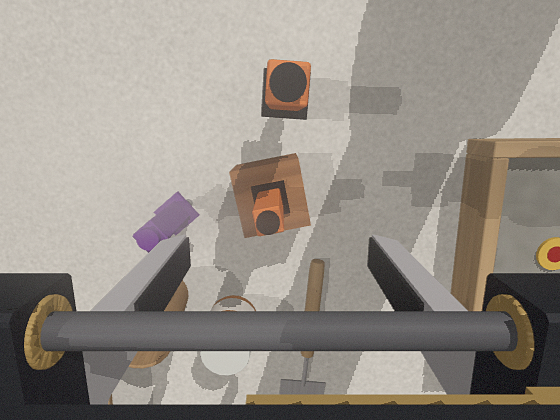

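Wrist view: stand at (270,195); our gauge's collar is around (270,198), its cap at (268,221). The larger orange one is at (287,85) and the purple one at (168,220). I'll enlarge to get the gauge's yaw.

Run:
```python
from h import *
im=cv2.imread('pics/w3.png')[140:250,215:325]
im=cv2.convertScaleAbs(cv2.resize(im,(600,600),interpolation=cv2.INTER_CUBIC),alpha=1.6,beta=15)
cv2.imwrite('pics/c3.png',im)
print(ray('wrist',(267.5,222),.161)); m=eyes.camera_model('wrist');print(np.array(m['tool_from_camera']).round(3))
```

```text
[ 0.49473605 -0.30489488  0.161     ]
[[-0.    -0.972 -0.234  0.068]
 [ 1.    -0.     0.     0.   ]
 [-0.    -0.234  0.972 -0.179]
 [ 0.     0.     0.     1.   ]]
```

View pics/c3.png

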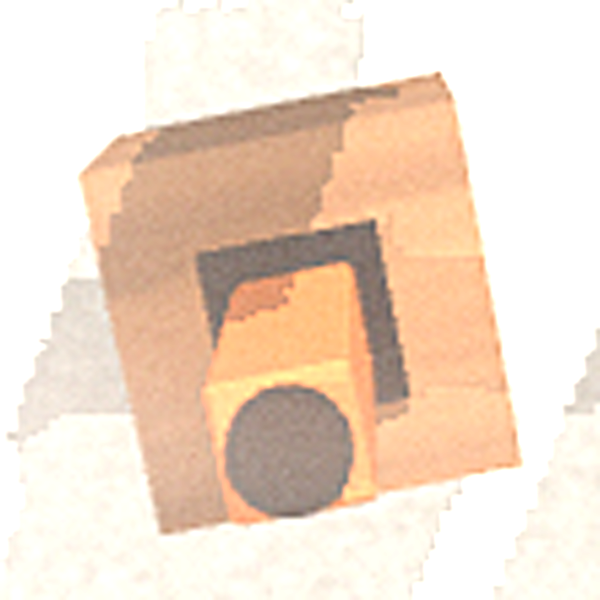

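Run:
```python
from h import *
f=lambda u,v,z: ray('wrist',(215+u*110/600,140+v*110/600),z)
C=[f(*c,.071) for c in((197,255),(375,222),(410,400))]
print(np.round(C,4)); print('ctr collar',(C[0]+C[2])/2,'cap',f(288,450,.161))
G=[f(*c,.155) for c in((205,388),(350,362),(375,497),(232,522))]
print('grip ctr',np.mean(G,0))
S=[f(*c,.065) for c in((120,135),(440,75),(520,465),(160,533))]
for P in(C,G,S[1:]):
  for i in range(len(P)-1):
    d=P[i+1]-P[i];print(np.linalg.norm(d).round(4),np.degrees(np.arctan2(d[1],d[0])).round(1)%90)
print(np.mean([f(*c,.065) for c in((82,178),(453,100),(520,465),(160,533))],0))
```

```text
[[ 0.4821 -0.3255  0.071 ]
 [ 0.4743 -0.2909  0.071 ]
 [ 0.5098 -0.2825  0.071 ]]
ctr collar [ 0.49599053 -0.30397276  0.071     ] cap [ 0.49515946 -0.30463158  0.161     ]
grip ctr [ 0.49571359 -0.30439954  0.155     ]
0.0354 12.799999999999997
0.0365 13.4
0.0228 12.599999999999994
0.0221 12.4
0.0229 12.5
0.0809 14.5
0.0752 13.400000000000006
[ 0.49629383 -0.30422903  0.065     ]
```

```bash
python3 - <<'E'
from h import *
for z in(.1,.13,.15,.18,.2): print(z,ray('wrist',(147,238),z).round(3),ray('wrist',(288,82),z).round(3))
E
python3 -m handwheel '[[[0.094,0,0,0,-0.094],[0.094,0,0,0,-0.094],[0.094,0,0,0,0]]]'
python3 - <<'E'
from h import *
s=bot.observe();r=q(s['ee_rot']);y=r.apply([0,1,0]);print(np.degrees(np.arctan2(y[1],y[0])),r.apply([0,0,1]),s['joint_pos'][6])
print(r.inv().apply(np.array([.4957,-.3043,.100])-s['position']))
E
```

```text
0.1 [ 0.534 -0.428  0.1  ] [ 0.377 -0.291  0.1  ]
0.13 [ 0.523 -0.417  0.13 ] [ 0.38  -0.292  0.13 ]
0.15 [ 0.516 -0.41   0.15 ] [ 0.382 -0.292  0.15 ]
0.18 [ 0.506 -0.399  0.18 ] [ 0.385 -0.293  0.18 ]
0.2 [ 0.499 -0.391  0.2  ] [ 0.387 -0.294  0.2  ]
clock: 8.05
position: [0.4796, -0.2957, 0.2708]
ee_rot: [0.0, -0.116, 0.993, 0.0]
force: [0.1, -0.1, -0.0]
gripper_width: 0.0942
grip_force: 0.0
103.32350830943638 [ 1.95585237e-04  3.46735150e-04 -9.99999921e-01] 2.4132624900253807
[-0.01368504 -0.01210819  0.17082546]
```

The arm was still swinging when I took that picture, so I'll measure again at rest.

Run:
```python
from h import *
s=bot.observe(); im=shot('wrist','w4.png'); s2=bot.observe(); print(s['position'],s2['position'])
m=(im.max(2)<75).astype(np.uint8); print('pred',np.round(proj('wrist',(.4957,-.3043,.161))))
n,l,st,c=cv2.connectedComponentsWithStats(m)
for i in range(1,n):
  if st[i,4]>80 and 150<c[i][0]<400 and c[i][1]<265: print(st[i],c[i].round(1),ray('wrist',c[i],.161).round(4))
hs=cv2.cvtColor(im,cv2.COLOR_RGB2HSV);print(im[222,260:280].tolist()[::6])
for d in eyes.place_of('gauge','wrist'): print(np.round(d['at']),ray('wrist',d['at'],.065).round(4))
a=cv2.resize(im[140:250,215:325,::-1],(600,600),interpolation=cv2.INTER_CUBIC);cv2.imwrite('pics/c4.png',cv2.convertScaleAbs(a,alpha=1.6,beta=15))
```

```text
[ 0.47955957 -0.29573064  0.27082529] [ 0.47941401 -0.29594879  0.27085117]
pred [264. 220.]
[244 177  33  24 148] [264.4 183.2] [ 0.4649 -0.3109  0.161 ]
[[95, 82, 77], [195, 131, 95], [150, 118, 93], [151, 114, 93]]
[165. 189.] [ 0.5125 -0.4155  0.065 ]
[260. 196.] [ 0.4969 -0.3127  0.065 ]
[297.  92.] [ 0.3824 -0.2989  0.065 ]
```

View pics/c4.png

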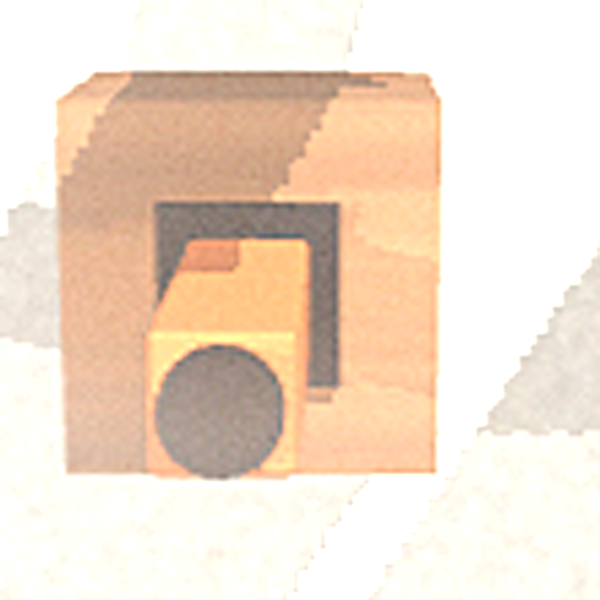

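The tool is square to the gauge. The cap is at crop (220,411) and the collar corners at (153,203), (340,203), (340,387).

Run:
```python
from h import *
f=lambda u,v,z: ray('wrist',(215+u*110/600,140+v*110/600),z)
C=[f(*c,.071) for c in((153,203),(340,203),(340,387))]
print('collar',(C[0]+C[2])/2,'cap',f(220,411,.161),'grip',np.mean([f(*c,.155) for c in((148,332),(298,332),(298,475),(148,475))],0))
s=bot.observe();r=q(s['ee_rot']);print(s['position'],r.inv().apply(np.append(((C[0]+C[2])/2)[:2]/2+f(220,411,.161)[:2]/2,.1)-s['position']))
```

```text
collar [ 0.49348491 -0.31286316  0.071     ] cap [ 0.49283207 -0.31279673  0.161     ] grip [ 0.49330003 -0.31260456  0.155     ]
[ 0.47926353 -0.2962259   0.27085692] [-0.00982496 -0.01931541  0.17085443]
```

```bash
python3 -m handwheel '[[[0.094,-0.1,-0.19,0,0],[0.094,0,0,0.3,0],[0.094,0,0,0.35,0],[0.094,0,0,0.35,0],[0.094,0,0,0.35,0]]]'; python3 -m handwheel '[[[0.06,0,0,0.25,0],[0.06,0,0,0.1,0],[0.06,0,0,0,0],[0.06,0,0,0,0],[0.06,0,0,0,0]]]'
python3 - <<'E'
from h import *
s=bot.observe();r=q(s['ee_rot']);print(r.inv().apply(np.array([.4932,-.3127,.1])-s['position']),s['position'],s['gripper_width'])
E
```

```text
clock: 8.57
position: [0.4931, -0.3129, 0.1345]
ee_rot: [0.0, -0.111, 0.994, -0.0]
force: [0.7, -0.4, -0.9]
gripper_width: 0.094
grip_force: 0.0
clock: 8.98
position: [0.4937, -0.314, 0.1025]
ee_rot: [0.001, -0.112, 0.994, -0.001]
force: [0.5, 0.1, 1.0]
gripper_width: 0.0643
grip_force: 0.0
[0.00023422 0.00137636 0.00254349] [ 0.49372951 -0.31398749  0.1025457 ] 0.06430278173534025
```

In the tool's units: 0.001 m is 0.01.

```bash
python3 -m handwheel '[[[0.015,0,0,0.01,0],[0.015,0,0,0,0],[0.015,0,0,0,0],[0.015,0,0,0,0],[0.015,0,0,0,0]]]' 25; python3 -m handwheel '[[[0.015,0,0,0,0],[0.015,0,0,0,0],[0.015,0,0,0,0]]]'; python3 -m handwheel '[[[0.015,0,0,0,0]]]'
```

```text
clock: 9.4
position: [0.4929, -0.3135, 0.1001]
ee_rot: [0.0, -0.112, 0.994, -0.0]
force: [0.9, -0.5, -0.1]
gripper_width: 0.031
grip_force: 0.0
clock: 9.65
position: [0.4928, -0.3135, 0.0999]
ee_rot: [-0.0, -0.112, 0.994, 0.0]
force: [-0.4, 1.0, 1.8]
gripper_width: 0.0239
grip_force: 25.0
clock: 9.73
position: [0.4928, -0.3135, 0.0999]
ee_rot: [-0.0, -0.112, 0.994, 0.0]
force: [-1.2, 0.8, 2.9]
gripper_width: 0.0242
grip_force: 25.0
```

In the tool's units: -0.03 m is -0.3, -0.025 m is -0.25.

```bash
python3 -m handwheel '[[[0.015,0,0,-0.15,0],[0.015,0,0,-0.25,0],[0.015,0,0,-0.3,0],[0.015,0,0,-0.3,0],[0.015,0,0,-0.2,0]]]'; python3 -m handwheel '[[[0.015,0,0,-0.05,0],[0.015,0,0,0,0],[0.015,0,0,0,0],[0.015,0,0,0,0],[0.015,0,0,0,0]]]'
python3 - <<'E'
from h import *
s=bot.observe();r=q(s['ee_rot']);print(r.as_matrix().round(3))
print(r.inv().apply(np.array([.5,.0,.22])-s['position']))
E
```

```text
clock: 10.15
position: [0.493, -0.3141, 0.2223]
ee_rot: [0.001, -0.112, 0.994, -0.0]
force: [0.6, -0.4, -0.8]
gripper_width: 0.0239
grip_force: 25.0
clock: 10.57
position: [0.4922, -0.3132, 0.2235]
ee_rot: [-0.001, -0.112, 0.994, 0.0]
force: [0.3, 0.0, -1.5]
gripper_width: 0.024
grip_force: 25.0
[[-0.975 -0.223 -0.002]
 [-0.223  0.975  0.   ]
 [ 0.002  0.001 -1.   ]]
[-0.07752236  0.30352447  0.00363705]
```

In the tool's units: 0.03 m is 0.3, 0.02 m is 0.2.

```bash
python3 -m handwheel '[[[0.015,-0.08,0.2,0,0],[0.015,-0.08,0.3,0,0],[0.015,-0.08,0.34,0,0],[0.015,-0.08,0.34,0,0],[0.015,-0.08,0.34,0,0]]]'; python3 -m handwheel '[[[0.015,-0.08,0.34,0,0],[0.015,-0.08,0.34,0,0],[0.015,-0.08,0.34,0,0],[0.015,-0.08,0.3,0,0],[0.015,-0.06,0.2,0,0]]]'; python3 -m handwheel '[[[0.015,0,0,0,0],[0.015,0,0,0,0],[0.015,0,0,0,0],[0.015,0,0,0,0],[0.015,0,0,0,0]]]'
python3 - <<'E'
from h import *
for j in range(2):
  s=bot.observe(); im=shot('wrist','w5.png'); print(s['position'])
  for d in eyes.place_of('pad','wrist'): print(np.round(d['at'],1),ray('wrist',d['at'],.045).round(4))
hs=cv2.cvtColor(im,cv2.COLOR_RGB2HSV)
pp=proj('wrist',(.557,.026,.049)); print(pp, im[int(pp[1]),int(pp[0])])
for nm,m in(('red',((hs[...,0]<8)|(hs[...,0]>172))&(hs[...,1]>130)),('yel',(hs[...,0]>15)&(hs[...,0]<32)&(hs[...,1]>130))):
  n,l,st,c=cv2.connectedComponentsWithStats(m.astype(np.uint8))
  for i in range(1,n):
    if st[i,4]>60 and abs(c[i]-pp).max()<60: print(nm,st[i],c[i].round(1),ray('wrist',c[i],.049).round(4))
E
```

```text
clock: 10.98
position: [0.4971, -0.155, 0.224]
ee_rot: [-0.001, -0.112, 0.994, -0.0]
force: [1.8, 0.4, -0.7]
gripper_width: 0.0242
grip_force: 25.0
clock: 11.4
position: [0.5003, 0.0034, 0.2241]
ee_rot: [-0.001, -0.114, 0.994, 0.0]
force: [0.2, 0.3, -1.4]
gripper_width: 0.0239
grip_force: 25.0
clock: 11.82
position: [0.5008, -0.0009, 0.2247]
ee_rot: [-0.0, -0.111, 0.994, -0.0]
force: [-0.5, 0.7, -1.7]
gripper_width: 0.0241
grip_force: 25.0
[ 0.50082494 -0.00092526  0.22467082]
[ 0.50089701 -0.00057623  0.22477434]
[276.7 235.6] [0.5502 0.0091 0.045 ]
[np.float64(291.0780795603064), np.float64(246.33629145835462)] [198 120  76]
```

View pics/w5.png

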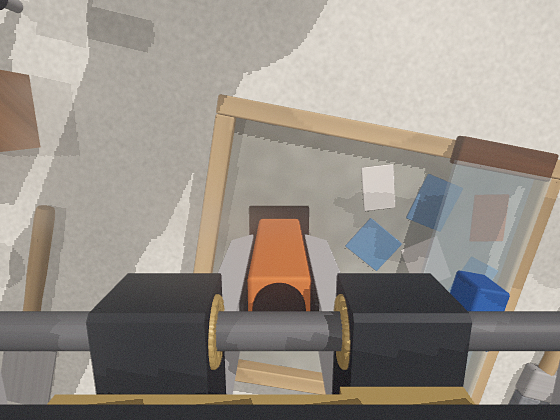

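Wrist view: the gauge, held square at (278,260), hides the pad. I'll move beyond the pad so that it shows above the gauge in the picture.

```bash
python3 -m handwheel '[[[0.015,-0.3,0.02,0,0],[0.015,-0.35,0.02,0,0],[0.015,-0.35,0.02,0,0],[0.015,-0.2,0.01,0,0],[0.015,0,0,0,0]]]';python3 -m handwheel '[[[0.015,0,0,0,0],[0.015,0,0,0,0],[0.015,0,0,0,0],[0.015,0,0,0,0],[0.015,0,0,0,0]]]'
cat > pad.py <<'E'
from h import *
s=bot.observe(); im=shot('wrist','w6.png'); print(s['position'],bot.observe()['position'])
hs=cv2.cvtColor(im,cv2.COLOR_RGB2HSV)
pp=proj('wrist',(.557,.026,.049)); print(pp)
for nm,m in(('red',((hs[...,0]<8)|(hs[...,0]>172))&(hs[...,1]>110)),('pad',(((hs[...,0]<32)|(hs[...,0]>172))&(hs[...,1]>110)))):
  n,l,st,c=cv2.connectedComponentsWithStats(m.astype(np.uint8))
  for i in range(1,n):
    if st[i,4]>60 and abs(c[i]-pp).max()<60: print(nm,st[i],c[i].round(1),ray('wrist',c[i],.049).round(4))
for d in eyes.place_of('pad','wrist'): print(np.round(d['at'],1),ray('wrist',d['at'],.045).round(4))
E
python3 pad.py
```

```text
clock: 12.43
position: [0.6194, 0.0355, 0.2239]
ee_rot: [0.0, -0.113, 0.994, -0.001]
force: [-0.4, 0.3, -1.9]
gripper_width: 0.0241
grip_force: 25.0
clock: 12.85
position: [0.6159, 0.0337, 0.2252]
ee_rot: [0.0, -0.112, 0.994, 0.0]
force: [0.1, 0.4, -1.4]
gripper_width: 0.0239
grip_force: 25.0
[0.61592784 0.0336954  0.22524975] [0.61601924 0.03378596 0.22520171]
[np.float64(284.1567126345532), np.float64(128.61229607956568)]
red [275 114  20  21 325] [284.  124.2] [0.553  0.0249 0.049 ]
pad [ 264  103   41   43 1384] [284.  124.1] [0.5529 0.0249 0.049 ]
[282.5 127. ] [0.556  0.0241 0.045 ]
```

In the tool's units: 0.025 m is 0.25, 0.002 m is 0.02.

```bash
python3 -m handwheel '[[[0.015,0.2,0.015,0,0],[0.015,0.25,0.02,0,0],[0.015,0.18,0.015,0,0],[0.015,0,0,0.2,0],[0.015,0,0,0.25,0]]]';python3 -m handwheel '[[[0.015,0,0,0.2,0],[0.015,0,0,0.12,0],[0.015,0,0,0,0],[0.015,0,0,0,0],[0.015,0,0,0,0]]]'
python3 - <<'E'
from h import *
s=bot.observe();r=q(s['ee_rot']);print(s['position'],s['force'],r.apply([0,0,1]).round(4),r.inv().apply(np.array([.5532,.025,.1279])-s['position']).round(4))
E
```

```text
clock: 13.37
position: [0.5542, 0.0249, 0.1813]
ee_rot: [0.002, -0.112, 0.994, 0.001]
force: [0.4, 0.5, -0.9]
gripper_width: 0.0242
grip_force: 25.0
clock: 13.78
position: [0.5545, 0.0245, 0.1489]
ee_rot: [0.001, -0.112, 0.994, -0.0]
force: [0.1, -0.3, -0.5]
gripper_width: 0.0237
grip_force: 25.0
[0.55449328 0.02453409 0.14887494] [ 0.05264948 -0.26186325 -0.51011841] [ 1.2e-03  1.0e-04 -1.0e+00] [0.0012 0.0007 0.021 ]
```

```bash
python3 -m handwheel '[[[0.015,0.01,0.005,0.08,0],[0.015,0,0,0.03,0],[0.015,0,0,0.02,0],[0.015,0,0,0,0],[0.015,0,0,0,0]]]'; python3 -m handwheel '[[[0.015,0,0,0.02,0],[0.015,0,0,0.02,0],[0.015,0,0,0.02,0],[0.015,0,0,0,0],[0.015,0,0,0,0]]]'
python3 - <<'E'
from h import *
F=[]
for _ in range(4): eyes.get_image('wrist'); s=bot.observe(); F.append(s['force'][2])
print(s['position'],F)
E
```

```text
clock: 14.2
position: [0.5528, 0.0251, 0.1349]
ee_rot: [-0.0, -0.112, 0.994, 0.0]
force: [-0.1, 1.3, 0.7]
gripper_width: 0.0239
grip_force: 25.0
clock: 14.62
position: [0.5529, 0.025, 0.1288]
ee_rot: [0.0, -0.112, 0.994, 0.0]
force: [-0.6, 2.3, 2.6]
gripper_width: 0.024
grip_force: 25.0
[0.55281291 0.02497478 0.12892698] [np.float64(2.965270536415496), np.float64(2.4005019893908894), np.float64(2.319345730474717), np.float64(2.1601919597206605)]
```

Position (7 mm past contact) and force (about 3.9 N on the pad) agree. One more millimetre, then a last look.

In the tool's units: 0.001 m is 0.01.

```bash
python3 -m handwheel '[[[0.015,0,0,0.01,0],[0.015,0,0,0,0],[0.015,0,0,0,0],[0.015,0,0,0,0],[0.015,0,0,0,0]]]'
python3 - <<'E'
from h import *
im=shot('scene','s9.png'); p=np.array(proj('scene',(.553,.025,.049))); print(p)
x,y=p.astype(int); a=im[y-75:y+45,x-80:x+80,::-1]
cv2.imwrite('pics/c9.png',cv2.resize(a,(800,600),interpolation=cv2.INTER_CUBIC))
F=[]
for _ in range(8): eyes.get_image('wrist'); s=bot.observe(); F.append(s['force'][2])
print(s['position'],np.mean(F),s['grip_force'])
for d in eyes.place_of('gauge_tip','scene')[:3]: print(d,ray('scene',d['at'],.049))
for d in eyes.place_of('bridge_handle','scene')[:2]: print(d,ray('scene',d['at'],.118))
E
```

```text
clock: 15.23
position: [0.5528, 0.025, 0.1279]
ee_rot: [0.0, -0.112, 0.994, 0.0]
force: [-1.2, 1.6, 3.6]
gripper_width: 0.0237
grip_force: 25.0
[281.41465398 225.55652346]
[0.5527591  0.02494411 0.12784094] 3.230755876307145 24.999626576900482
{'at': [329.4, 251.8], 'confidence': 0.88} [0.57268236 0.20217275 0.118     ]
{'at': [363.3, 342.1], 'confidence': 0.25} [0.70651447 0.39302891 0.118     ]
```

View pics/c9.png

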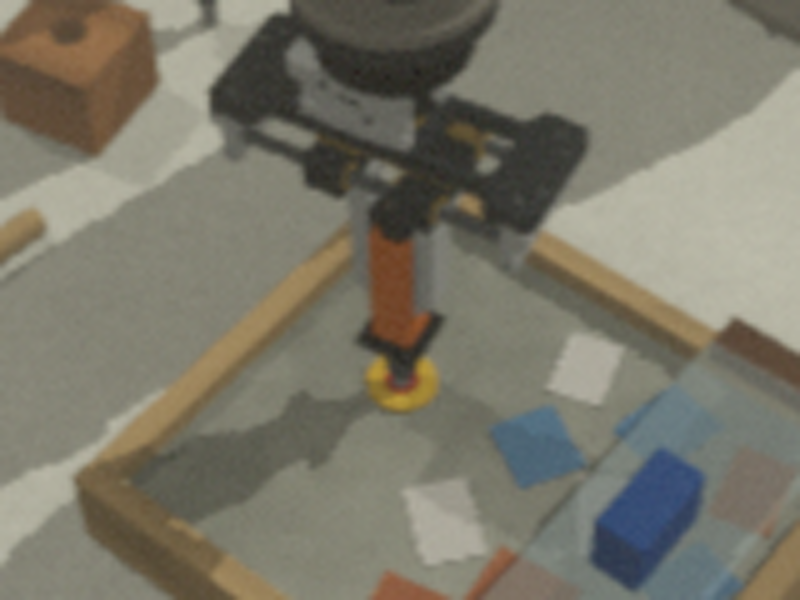

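The gauge stands upright with its tip at (402,383), centred on the red dot, and the bridge is at the far end. The force is steady at about 4.6 N on the pad.

```bash
python3 -c "
from workcell import bot
print(bot.close_job())"
```

```text
the job is handed in; nothing more can be done
None
```

The job is handed in (no verdict came back): the bridge is at its stop, and the gauge is held upright on the red dot, its plunger about 8 mm in at roughly 4.6 N by my readings.

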